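Click the second shelf support level with the first

TASK

The shelf support on the far rail of this wardrobe panel is already screwed tight with its red knob. With the fingertips, push the loose support on the rail nearer the robot along its rail until it clicks into the notch level with the tightened one, so that the shelf will lie level. Only push it, never grip or pinch it, and leave everything else where it is.

Things in the scene. Friction and masses are not known exactly. Their poses are not given: they have to be found in the camera images.
- panel: white side panel of a narrow wardrobe, 300 x 500 x 18 mm, flat and fixed on a 4 mm grey rubber mat; origin at the centre of its underside (z = 4 mm). y axis along its two rails, +x from the near rail to the far rail. Rails are centred at x = -80 mm (near) and +80 mm (far).
- near_rail (a point): fixed aluminium channel rail nearer the robot, 32 mm wide, 12 mm high, 360 mm long, black end stops 17 mm high; origin at its middle, on the panel's face; axes as the panel's. Index notches at 0, +-32, +-64, +-96 and +-128 mm along y, each with a dark tick across the rail's top.
- far_rail (a point): the same rail, parallel, 160 mm farther along panel x; its notches lie exactly abreast of the near rail's.
- support (a joint): place in metres of the loose support along the near rail (panel y), 0 at the rail's middle, limits +-0.150; starts within 33 mm of the middle. Between notches it slides with 1 to 2 N. A sprung roller in it drops into every notch: 6 or 7 mm short of one the resistance vanishes, it jumps ahead and settles on the notch by itself; 8 to 11 N then push it out on the other side.
- support_ledge (a point): middle of the top edge of the loose support's ledge, 58 mm above the panel's face; axes as the panel's. The ledge is an upright plate, 80 mm wide across the rail (x), 6 mm thick along it (y, this point mid-thickness), rising 28 mm over the support's saddle. It can be pushed from either side.
- support_steel_half: the -y half of the loose support: half its black saddle and the steel side of its ledge. The whole saddle is 44 mm wide across the rail, 40 mm along it (20 mm each side of the ledge), top 30 mm above the panel's face. Two ribs at x = +-19 mm stand 10 mm out at the ledge's foot, up to 36.5 mm. Origin under the ledge, on the panel's face; moves with joint support.
- support_pad_half: the +y half of the loose support: the other half of the saddle and the blue rubber pad side of its ledge; same origin, moves along.
- set_support: the tightened support on the far rail, the same shape with a red knob (14 mm wide, 11 mm high) on the +y half of its saddle; it cannot move and sits in one of the notches at -96, -64, +64 or +96 mm along the panel's y. Origin in the middle of its ledge's thickness, at the rail's foot; axes as the panel's.
- set_ledge (a point): middle of the top edge of the tightened support's ledge, 58 mm above the origin of set_support.
- wrench: loose stainless adjustable wrench, about 190 mm long, 37 mm wide, 12 mm high, lying on the panel between the rails, roughly along them; origin near its middle, underside.
- cam_a: loose steel cam lock, 15 mm across, 12.5 mm high, standing on the panel between the rails near its +y end; origin at the centre of its underside.
- cam_b: another such cam lock near the panel's -y end.
- cup: glass cup, 74 mm wide, 100 mm high, upright on the mat to the left of the panel; origin at the centre of its underside.
- hex_set: blue fold-out hex key holder, 112 x 36 x 24 mm, two keys folded out at its +x end, one of them rising to 61 mm; lying on the mat at the far left; origin at the centre of its underside.
- tape_measure: yellow tape measure, 76 x 40 x 67 mm, on the mat at the near right; origin under its middle.
- screwdriver: red-handled screwdriver, 210 mm long, 26 mm thick, lying on the mat at the left edge; origin under its middle.
- susan: foot of a white lazy Susan on the mat to the right of the panel, origin under its axis; its turntable (264 mm wide, rim 48 mm above the table, middle knob up to 69 mm) is full of cam locks, bolts and dowels
- turntable (a joint): angle of that turntable about its upright axis; it turns easily

How it is judged (in metres and radians):
At the end, for the whole second after the job is handed in: the loose support sits at rest in the notch level with the tightened one: their ledges are within 3 mm of each other along the rails (y of support_ledge in the frame of set_support between -0.003 and 0.003 m and velocity of joint support between -0.005 and 0.005 m/s); the robot touches nothing.
It fails at once if the loose support is pinched: both its halves pressed by the fingers at once (contact force between the fingers and support_steel_half above 1 N and contact force between the fingers and support_pad_half above 1 N).
It fails at once if the wrench or a cam lock on the panel is moved more than 15 mm (distance of any of wrench, cam_a, cam_b from where it was at the start of the episode above 0.015 m).
It fails at once if the cup is moved more than 15 mm or tipped (distance of cup from where it was at the start of the episode above 0.015 m or angle between cup's own z axis and vertical above 0.3 rad).
It fails at once if the hex key set, tape measure or screwdriver is moved more than 15 mm (distance of any of hex_set, tape_measure, screwdriver from where it was at the start of the episode above 0.015 m).
It fails at once if the turntable is set turning (velocity of joint turntable above 0.3 rad/s or velocity of joint turntable below -0.3 rad/s).
It also fails if it takes over 32 s, if anything falls off the work surface, if the arm or the gripper's body presses on something with over 40 N, if the wrist force passes 120 N, or if a joint passes its speed limit or range.

ROBOT

A 6-joint arm with a two-finger parallel gripper is mounted at the origin on the work surface. World frame = base frame: x ahead of the robot, y to its left, z up, the work surface at z = 0. Lengths are in m, angles in degrees, forces in N, time in s.
With the tool pointing down it reaches from about 0.225 to 0.725 m from the base axis. Payload 3.1 kg.
Tool frame: the origin (TCP) lies at the very end of the fingers, on their centre line; the grasp point (between the pads) lies 19 mm behind it; x points along the fingers, y is the direction in which the jaws open and shut, and the axes are right-handed (so a half turn about x gives the same grasp; the last joint's range is limited). The gripper opens to 85 mm and grips with 20 to 120 N. Pads are 22 mm wide; open, the fingers measure 114 mm over their backs; the gripper's body (76 mm by 85 mm) begins 54 mm behind the grasp point. The pads swing forward as they close: fully open they stand 13 mm farther back than shut.
Start: joints at [-73.671, 2.75, 5.684, 92.934, 0, 82.678], TCP at [0.211, -0.481, 0.231] pointing down, gripper open.
Joint ranges: [-166.93, 166.93], [-56.73, 111.36], [-69.38, 81.34], [-121.58, 131.49], [-85.45, 84.26], [-180, 180]. Speed limits (degrees/s): [159.86, 159.86, 180, 180, 180, 180].

INTERFACE

Orientations are given as a 3x3 rotation matrix whose columns are the frame's x, y, z axes.
In Python, from workcell import robot gives the robot as it stands. The module is installed in compiled form; this text tells all that it offers.
- The arm moves only by the tool carry_out, never from a script. Its arguments are lists of equal length, an entry for each row: "offset": the shift along the world's x, y, z in mm, a list of three; "dr": the turn, a rotation vector about the world's x, y, z in rad, a list of three; "grip": the opening, from -1 (shut) to 1 (fully open). In form: {"offset": [[tx, ty, tz], ...], "dr": [[rx, ry, rz], ...], "grip": [grip, ...]}. A call has 1 to 5 rows; each row is the pose to reach, as a shift and turn from the pose measured when the call began; what a row does not reach only later rows make up. A row lasts 1/8 s, in which the tool goes at most 62.5 mm and 10.7 degrees, less where a joint would pass 70% of its speed; a pose out of reach is approached as far as the arm can. A call with a gripper value outside its range is refused whole. The fingers move at their own pace and stop on an object; the grip force is fixed at half the most. Time passes only in rows, so rows that repeat a pose let the fingers close. It gives the time, the measured TCP pose, the force and the opening at its end, in the units of the state.
- robot.sense(): the state, without advancing time (a new reading comes with each control period).
- robot.snapshot(name): name is "scene" or "top" or "wrist"; returns a dict with "img" (420x560x3 uint8, red, green, blue), "camera_matrix" (3x3 intrinsics, pixels), "R" (3x3) and "t" (3): a world point X has camera coordinates R X + t; the wrist camera has in their place "hand_eye" (4x4, takes a point from camera to tool coordinates, whose origin is the TCP and whose axes are the tool frame's). Camera axes: x right, y down, z forward; pixel columns grow to the right and rows downward; lengths in m; the calibration is good to about 2 mm. A picture is of the moment at which its call begins: read the wrist's pose just before it. There is no depth.
- robot.sign_off(): hands the job in, once; it reports no verdict.
The state is a dict: "t": time; "joint_pos": joint angles; "joint_vel": joint speeds; "tau": joint torques, N m; "tcp_pos": TCP position; "tool_rot": TCP orientation; "wrist_force": force on the tool from outside, world axes, zero at the start; "ft_torque": the same for the moment, N m; "finger_gap": opening from 0.0 (shut) to 1.0 (fully open).
Only numpy, scipy, OpenCV 4.12 (cv2) and the standard library are available. Lean on these libraries where they do the work, as an engineer would, in place of code of your own. Each camera call takes 0.05 s, during which the arm holds its last target. There are 200 camera calls.

## Working session

There is one attempt and no reset: what is moved stays moved. The work goes in short steps, Python scripts to look and compute and a tool call to move; the robot and the scene stay as the last step left them, time stands still between calls to the robot, and variables do not carry over. Pictures are saved under pics/ and viewed, about 8 in all and at most 12, crops included, and the job is handed in when it is done.

Besides the shell and the picture viewer there is one more tool, called as name(argument=value, ...) on one line, values as JSON. carry_out: Moves the arm, as the interface text tells. Its arguments: {"type":"object","properties":{"offset":{"type":"array"},"dr":{"type":"array"},"grip":{"type":"array"}},"required":["offset","dr","grip"]}

```bash
mkdir -p pics
cat > h.py <<'E'
import numpy as np, cv2
from workcell import robot
def snap(n,f):
    s=robot.snapshot(n); cv2.imwrite(f'pics/{f}.png',s['img'][:,:,::-1]); np.savez(f'pics/{f}.npz',K=s['camera_matrix'],R=s.get('R',0),t=s.get('t',0),img=s['img']); return s
def ray(f,u,v,z):
    s=np.load(f'pics/{f}.npz'); R,t=s['R'],s['t']; c=-R.T@t
    d=R.T@np.linalg.inv(s['K'])@np.array([u,v,1.]); return c+d*(z-c[2])/d[2]
def proj(f,X):
    s=np.load(f'pics/{f}.npz'); p=s['K']@(s['R']@np.array(X)+s['t']); return p[:2]/p[2]
E
python3 - <<'E'
from h import *
snap('top','top1'); snap('scene','scene1')
print(robot.sense())
for f in('top1','scene1'):
    s=np.load(f'pics/{f}.npz'); print(-s['R'].T@s['t'],s['R'][2])
E
```

```text
{'t': 0.1, 'joint_pos': array([-7.36723607e+01,  2.79060784e+00,  5.60280229e+00,  9.29353782e+01,
        1.11052415e-03,  8.26772269e+01]), 'joint_vel': array([-0.03018928,  0.06709624,  0.18880939, -0.04762859,  0.02491123,
        0.055842  ]), 'tau': array([ 1.45342288e-03, -3.39852083e+01,  3.20935714e+01,  1.58322364e-02,
       -7.45487819e-05,  7.19647062e-06]), 'tcp_pos': array([ 0.21044174, -0.48037784,  0.23023582]), 'tool_rot': array([[-5.85817147e-04,  4.01154508e-01, -9.16010217e-01],
       [ 2.06870123e-03, -9.16007928e-01, -4.01154829e-01],
       [-9.99997689e-01, -2.12995484e-03, -2.93255672e-04]]), 'wrist_force': array([ 0.65798554,  0.61088892, -0.37244649]), 'ft_torque': array([-0.02628513, -0.02640663, -0.07230586]), 'finger_gap': 1.0030156215474004}
[0.29770948 0.03690776 1.51849288] [ 0.12710512 -0.01611431 -0.99175835]
[ 1.01984848 -0.82029071  1.44333562] [-0.30780737  0.50359682 -0.80724524]
```

View pics/top1.png

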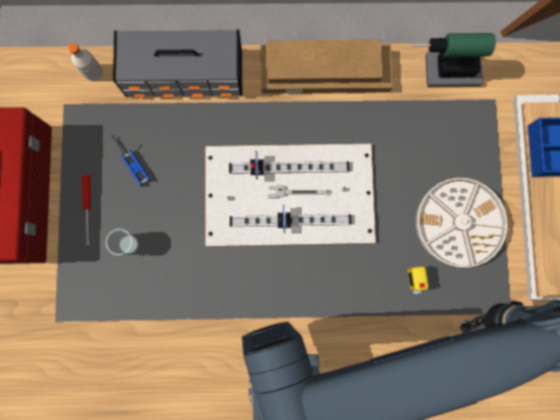

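View pics/scene1.png

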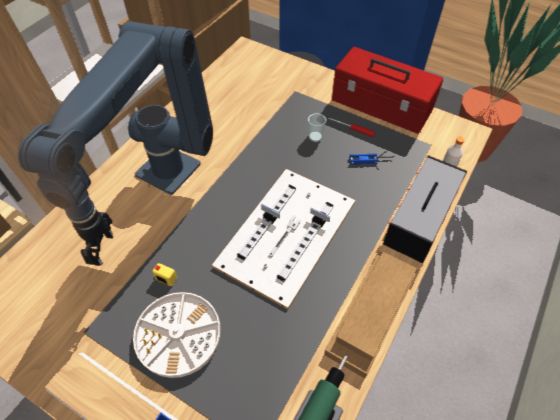

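Run:
```python
from h import *
a=cv2.imread('pics/top1.png')[135:255,195:385]; b=cv2.imread('pics/scene1.png')[165:305,210:360]
cv2.imwrite('pics/c1.png',cv2.resize(a,None,fx=4.2,fy=4.2,interpolation=cv2.INTER_CUBIC))
# panel outline: white mask
g=np.load('pics/top1.npz')['img'].astype(int)
m=((g.min(2)>150)).astype(np.uint8); m[:, :195]=0; m[:,385:]=0; m[:135]=0; m[255:]=0
m=cv2.morphologyEx(m,cv2.MORPH_CLOSE,np.ones((15,15)))
c=max(cv2.findContours(m,0,2)[0],key=cv2.contourArea); q=cv2.approxPolyDP(c,8,True)[:,0]; print(q)
P=np.array([ray('top1',u+.0,v,.022)[:2] for u,v in q]); print(P,P.mean(0)); r=cv2.minAreaRect(c);print(r)
```

```text
[[370 145]
 [207 146]
 [206 245]
 [373 242]]
[[ 0.71290004 -0.26827183]
 [ 0.71574855  0.22555485]
 [ 0.41618205  0.22792188]
 [ 0.41771402 -0.26567337]] [ 0.56563616 -0.02011712]
((288.8003234863281, 194.2166748046875), (99.48295593261719, 169.37838745117188), 88.93909454345703)
```

View pics/c1.png

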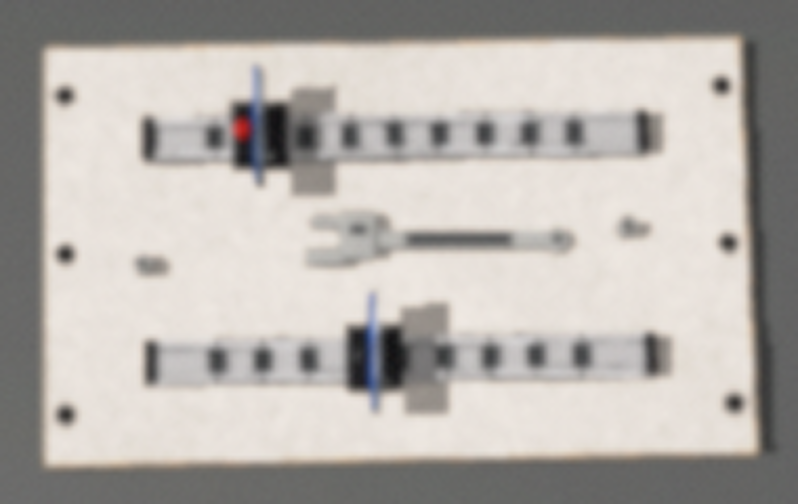

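Run:
```python
from h import *
g=np.load('pics/top1.npz')['img'].astype(int).mean(2)
def ticks(cs,r0,r1,c0=195.,r_=135.):
    out=[]
    for c in cs:
        u=c/4.2+195; v0=r0/4.2+135
        w=g[int(v0)-1:int(v0)+3,int(round(u))-4:int(round(u))+5]; w=np.clip(150-w,0,None)
        ys,xs=np.mgrid[int(v0)-1:int(v0)+3,int(round(u))-4:int(round(u))+5]
        out.append(ray('top1',(w*xs).sum()/w.sum(),(w*ys).sum()/w.sum(),.034))
    return np.array(out)
N=ticks([217,263,308,445,490,535,582],356,0); n=np.array([128,96,64,-32,-64,-96,-128])
F=ticks([215,350,395,440,485,530,573],133,0); f=np.array([128,32,0,-32,-64,-96,-128])
for a,b in((N,n),(F,f)):
    p=np.polyfit(b/1e3,a[:,:2],1); print(p, (a[:,1]-np.polyval(p[:,1],b/1e3))*1e3)
# ledge, top edge z .080
for s in((373,292),(373,410),(257,67),(259,185)): print(s,ray('top1',s[0]/4.2+195-.4,s[1]/4.2+135-.4,.08))
```

```text
[[ 0.00953533  0.99822202]
 [ 0.4866775  -0.01938044]] [-0.27983379 -0.1157548  -0.31135354  1.9734377  -0.30412473 -0.39498844
 -0.56738239]
[[ 0.00893492  0.995621  ]
 [ 0.64646404 -0.0195208 ]] [-0.37254199  0.20720677  0.36042322  0.29772066 -0.05810862 -0.27433558
 -0.16036447]
(373, 292) [ 0.52569851 -0.00072173  0.08      ]
(373, 410) [0.44475961 0.00067147 0.08      ]
(257, 67) [0.68425432 0.07679628 0.08      ]
(259, 185) [0.60111729 0.07627924 0.08      ]
```

carry_out(offset=[[0,0,0],[20,40,0],[50,80,0],[80,130,0],[120,180,0]], dr=[[0,0,0.17],[0,0,0.34],[0,0,0.51],[0,0,0.68],[0,0,0.85]], grip=[-1,-1,-1,-1,-1])

```text
t: 0.72
tcp_pos: [0.3298, -0.3, 0.2297]
tool_rot: [[-0.002, 0.954, -0.299], [0.001, -0.299, -0.954], [-1.0, -0.003, -0.001]]
wrist_force: [0.9, -0.6, 0.4]
finger_gap: -0.002
```

carry_out(offset=[[40,50,0],[80,100,0],[120,150,-10],[157,200,-30],[157,245,-60]], dr=[[0,0,0.16],[0,0,0.31],[0,0,0.31],[0,0,0.31],[0,0,0.31]], grip=[-1,-1,-1,-1,-1])

```text
t: 1.35
tcp_pos: [0.4892, -0.0534, 0.1695]
tool_rot: [[0.001, 1.0, 0.007], [0.0, 0.007, -1.0], [-1.0, 0.001, -0.0]]
wrist_force: [0.1, 0.1, -1.3]
finger_gap: -0.001
```

carry_out(offset=[[0,0,-30],[0,0,-60],[0,0,-90],[0,0,-105],[0,0,-105]], dr=[[0,0,0],[0,0,0],[0,0,0],[0,0,0],[0,0,0]], grip=[-1,-1,-1,-1,-1])

```text
t: 1.98
tcp_pos: [0.488, -0.0531, 0.0632]
tool_rot: [[-0.003, 1.0, 0.007], [0.001, 0.007, -1.0], [-1.0, -0.003, -0.001]]
wrist_force: [0.2, -0.0, -0.8]
finger_gap: -0.001
```

Run:
```python
from h import *
s=robot.sense(); print(s['tcp_pos'],s['wrist_force'])
w=snap('wrist','w1'); snap('scene','scene2')
b=cv2.imread('pics/scene2.png')[165:305,210:360]
cv2.imwrite('pics/c2.png',np.hstack([cv2.resize(b,(400,373),interpolation=2),cv2.resize(cv2.imread('pics/w1.png'),(400,373))]))
```

```text
[ 0.48798145 -0.05312441  0.06317776] [ 0.16182189 -0.02040635 -0.76682665]
```

View pics/c2.png

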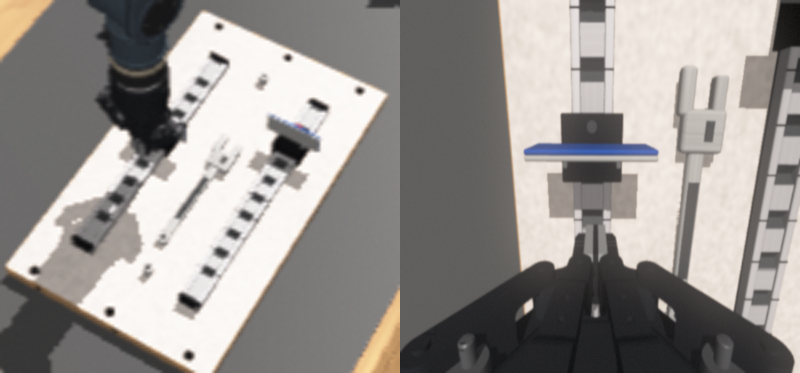

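carry_out(offset=[[0,15,0],[0,28,0],[0,32,0],[0,36,0],[0,40,0]], dr=[[0,0,0],[0,0,0],[0,0,0],[0,0,0],[0,0,0]], grip=[-1,-1,-1,-1,-1])

```text
t: 2.7
tcp_pos: [0.4899, -0.0142, 0.0656]
tool_rot: [[0.002, 1.0, 0.006], [-0.002, 0.006, -1.0], [-1.0, 0.002, 0.002]]
wrist_force: [0.0, -2.6, 1.1]
finger_gap: 0.002
```

carry_out(offset=[[0,2,0],[0,4,0],[0,6,0],[0,8,0],[0,10,0]], dr=[[0,0,0],[0,0,0],[0,0,0],[0,0,0],[0,0,0]], grip=[-1,-1,-1,-1,-1])

```text
t: 3.32
tcp_pos: [0.4899, -0.0037, 0.0655]
tool_rot: [[0.002, 1.0, 0.006], [-0.002, 0.006, -1.0], [-1.0, 0.002, 0.002]]
wrist_force: [-0.4, -1.1, -0.7]
finger_gap: -0.001
```

carry_out(offset=[[0,2,0],[0,4,0],[0,6,0],[0,8,0],[0,10,0]], dr=[[0,0,0],[0,0,0],[0,0,0],[0,0,0],[0,0,0]], grip=[-1,-1,-1,-1,-1])

```text
t: 3.95
tcp_pos: [0.4899, 0.0032, 0.0656]
tool_rot: [[0.002, 1.0, 0.004], [-0.009, 0.004, -1.0], [-1.0, 0.002, 0.009]]
wrist_force: [-0.7, -6.2, -0.2]
finger_gap: -0.002
```

Run:
```python
from h import *
snap('top','top2'); w=snap('wrist','w2')
s=robot.sense(); print(s['t'],s['tcp_pos'],s['wrist_force'],w['hand_eye'])
cv2.imwrite('pics/c3.png',np.hstack([cv2.resize(cv2.imread('pics/w2.png'),(640,480))]))
```

```text
4.05 [0.48985817 0.00494914 0.06553926] [-0.13123742 -3.32089268 -0.49470189] [[ 4.56719846e-04 -2.73007808e-01  9.62011709e-01 -1.42190773e-01]
 [ 9.99999785e-01  5.77042233e-04 -3.10996956e-04 -1.92934475e-04]
 [-4.70216788e-04  9.62011644e-01  2.73008013e-01 -7.00947117e-02]
 [ 0.00000000e+00  0.00000000e+00  0.00000000e+00  1.00000000e+00]]
```

View pics/c3.png

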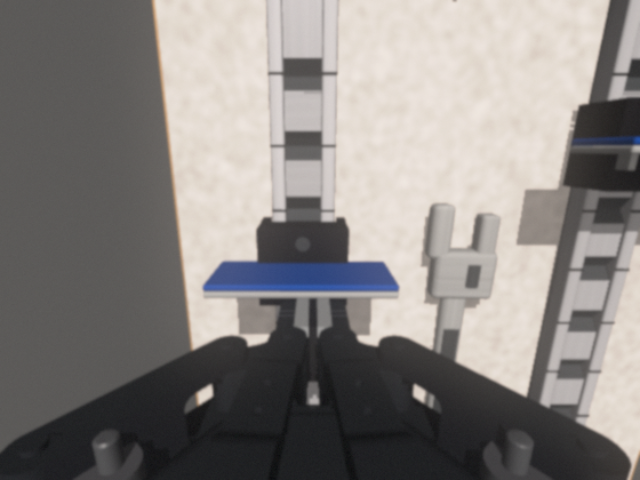

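```bash
cat >> h.py <<'E'
def wray(f,u,v,z,tcp,R):
    s=np.load(f'pics/{f}.npz'); H=np.load('pics/H.npy'); Rw=R@H[:3,:3]; c=R@H[:3,3]+tcp
    d=Rw@np.linalg.inv(s['K'])@np.array([u,v,1.]); return c+d*(z-c[2])/d[2]
E
python3 - <<'E'
from h import *
s=robot.sense(); w=robot.snapshot('wrist'); np.save('pics/H.npy',w['hand_eye']); snap('wrist','w3'); print(s['tcp_pos'],s['wrist_force'])
k=.875
for n,u,v,z in(('ledge +y top edge',302,289,.08),('steel top edge',302,296,.08),('t64',302,211,.034),('t96',302,146,.034),('t128',302,74,.034),('set top',610,146,.08)):
    print(n,wray('w2',u*k,v*k,z,s['tcp_pos'],s['tool_rot']))
E
```

```text
[0.48985817 0.00494914 0.06553926] [-0.13123742 -3.32089268 -0.49470189]
ledge +y top edge [0.48531977 0.02124575 0.08      ]
steel top edge [0.48531175 0.0181819  0.08      ]
t64 [0.48408494 0.04482038 0.034     ]
t96 [0.48416874 0.0768251  0.034     ]
t128 [0.48425217 0.10869227 0.034     ]
set top [0.59588219 0.07716585 0.08      ]
```

carry_out(offset=[[0,3,0],[0,6,0],[0,9,0],[0,12,0],[0,15,0]], dr=[[0,0,0],[0,0,0],[0,0,0],[0,0,0],[0,0,0]], grip=[-1,-1,-1,-1,-1])

```text
t: 4.78
tcp_pos: [0.4898, 0.0212, 0.0655]
tool_rot: [[0.002, 1.0, 0.006], [-0.002, 0.006, -1.0], [-1.0, 0.002, 0.002]]
wrist_force: [0.4, -2.3, 0.7]
finger_gap: -0.001
```

carry_out(offset=[[0,3,0],[0,6,0],[0,9,0],[0,11,0],[0,13,0]], dr=[[0,0,0],[0,0,0],[0,0,0],[0,0,0],[0,0,0]], grip=[-1,-1,-1,-1,-1])

```text
t: 5.4
tcp_pos: [0.4898, 0.0307, 0.0656]
tool_rot: [[0.001, 1.0, 0.004], [-0.011, 0.004, -1.0], [-1.0, 0.001, 0.011]]
wrist_force: [-0.7, -10.0, 0.1]
finger_gap: -0.002
```

carry_out(offset=[[0,1,0],[0,2,0],[0,3,0],[0,4,0],[0,5,0]], dr=[[0,0,0],[0,0,0],[0,0,0],[0,0,0],[0,0,0]], grip=[-1,-1,-1,-1,-1])

```text
t: 6.02
tcp_pos: [0.4898, 0.032, 0.0657]
tool_rot: [[0.001, 1.0, 0.002], [-0.019, 0.002, -1.0], [-1.0, 0.001, 0.019]]
wrist_force: [-1.2, -9.7, 0.9]
finger_gap: -0.0
```

carry_out(offset=[[0,3,0],[0,5,0],[0,6,0],[0,7,0],[0,8,0]], dr=[[0.019,0,0],[0.019,0,0],[0.019,0,0],[0.019,0,0],[0.019,0,0]], grip=[-1,-1,-1,-1,-1])

```text
t: 6.65
tcp_pos: [0.4897, 0.0403, 0.0655]
tool_rot: [[0.001, 1.0, 0.002], [0.0, 0.002, -1.0], [-1.0, 0.001, -0.0]]
wrist_force: [0.3, -1.5, -1.4]
finger_gap: 0.0
```

carry_out(offset=[[0,3,0],[0,6,0],[0,9,0],[0,11,0],[0,12,0]], dr=[[0,0,0],[0,0,0],[0,0,0],[0,0,0],[0,0,0]], grip=[-1,-1,-1,-1,-1])

```text
t: 7.28
tcp_pos: [0.4897, 0.0528, 0.0655]
tool_rot: [[0.001, 1.0, 0.003], [0.001, 0.003, -1.0], [-1.0, 0.001, -0.001]]
wrist_force: [-0.5, -1.5, -0.1]
finger_gap: 0.002
```

carry_out(offset=[[0,1,0],[0,2,0],[0,3,0],[0,4,0],[0,5,0]], dr=[[0,0,0],[0,0,0],[0,0,0],[0,0,0],[0,0,0]], grip=[-1,-1,-1,-1,-1])

```text
t: 7.9
tcp_pos: [0.4897, 0.0579, 0.0655]
tool_rot: [[0.001, 1.0, 0.003], [0.001, 0.003, -1.0], [-1.0, 0.001, -0.001]]
wrist_force: [-0.5, 0.5, -0.5]
finger_gap: 0.0
```

Run:
```python
from h import *
s=robot.sense(); print(s['tcp_pos'],s['wrist_force']); snap('wrist','w4'); np.savez('pics/p4.npz',t=s['tcp_pos'],R=s['tool_rot'])
cv2.imwrite('pics/c4.png',cv2.resize(cv2.imread('pics/w4.png'),(640,480)))
```

```text
[0.48970686 0.0579255  0.06553026] [-0.54335607  0.48824449 -0.53438248]
```

View pics/c4.png

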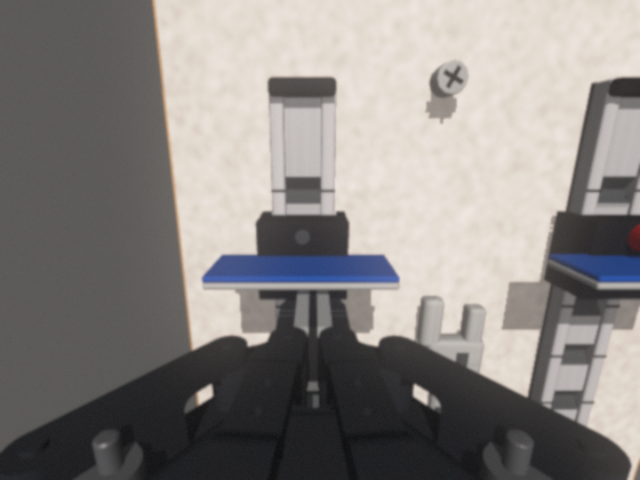

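Contact force has vanished, and in the wrist view the loose ledge (row ~285) has jumped ahead of the fingers, level with the set ledge (row ~285). I'll back off and check.

carry_out(offset=[[0,-10,0],[0,-25,0],[0,-30,30],[0,-30,70],[0,-30,110]], dr=[[0,0,0],[0,0,0],[0,0,0],[0,0,0],[0,0,0]], grip=[-1,-1,-1,-1,-1])

```text
t: 8.57
tcp_pos: [0.4894, 0.0267, 0.1764]
tool_rot: [[0.0, 1.0, 0.001], [0.001, 0.001, -1.0], [-1.0, 0.0, -0.001]]
wrist_force: [0.0, 0.3, 0.3]
finger_gap: 0.0
```

carry_out(offset=[[-10,-40,20],[-30,-90,20],[-60,-140,20],[-80,-180,20],[-80,-180,20]], dr=[[0,0,0],[0,0,0],[0,0,0],[0,0,0],[0,0,0]], grip=[-1,-1,-1,-1,-1])

```text
t: 9.2
tcp_pos: [0.4079, -0.1565, 0.1965]
tool_rot: [[0.0, 1.0, -0.005], [-0.0, -0.005, -1.0], [-1.0, 0.0, 0.0]]
wrist_force: [-0.8, -0.4, -0.5]
finger_gap: 0.001
```

Run:
```python
from h import *
p=np.load('pics/p4.npz'); k=.875
for n,u,v in(('loose steel edge',302,287),('set steel edge',600,284)): print(n,wray('w4',u*k,v*k,.08,p['t'],p['R']))
s=robot.sense(); print(s['t'],s['tcp_pos'],s['wrist_force']); snap('top','top3')
g=np.load('pics/top3.npz')['img'].astype(int)
b=np.clip(g[:,:,2]-g[:,:,0]-25,0,None)
for n,r in(('set',(148,178)),('loose',(203,235))):
    w=b[r[0]:r[1],240:300]; ys,xs=np.mgrid[r[0]:r[1],240:300]
    print(n,w.sum(),ray('top3',(w*xs).sum()/w.sum(),(w*ys).sum()/w.sum(),.075))
a=cv2.imread('pics/top3.png')[135:255,195:385]
cv2.imwrite('pics/c5.png',cv2.resize(a,None,fx=4.2,fy=4.2,interpolation=cv2.INTER_CUBIC))
```

```text
loose steel edge [0.48522727 0.07498907 0.08      ]
set steel edge [0.60495248 0.07663838 0.08      ]
9.2 [ 0.40788443 -0.15648451  0.19652145] [-0.82600742 -0.42023618 -0.49909334]
set 402 [0.63975759 0.0790578  0.075     ]
loose 808 [0.4864389  0.07904334 0.075     ]
```

View pics/c5.png

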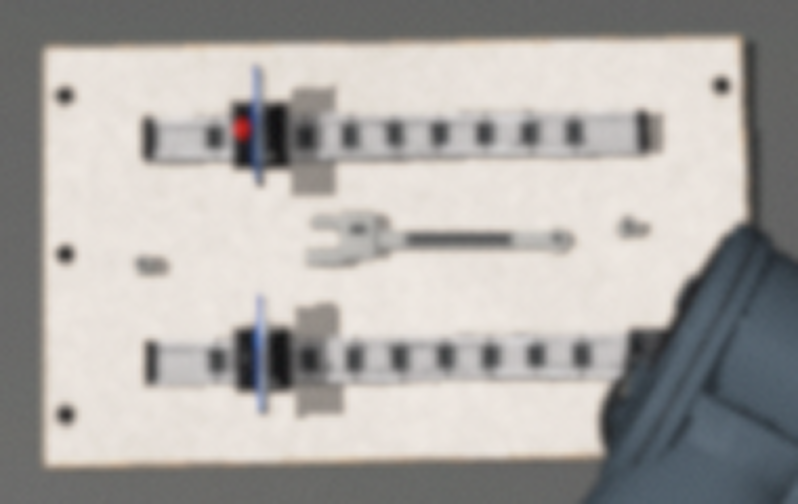

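```bash
python3 -c "
from h import *
print(robot.sign_off())"
```

```text
the job is handed in; nothing more can be done
None
```

I pushed the loose support along its rail with the shut fingertips, on its steel side only, from about +19 mm through the +32 and +64 mm notches. It clicked into the +96 mm notch, level with the tightened support. I then backed the arm clear and handed the job in at about 9.3 s.

**Last checks:**
- **Click:** the push force dropped to about 0 N at the last notch, and the ledge jumped ahead of the fingers.
- **Level, top view:** both ledges measured at world y = 0.079 m, less than 0.1 mm apart. The panel looks turned by about 0.5°, which should put the two ledges about 1.5 mm apart in world y. So the measurements disagree by roughly that much, still inside the 3 mm tolerance.
- **Level, wrist view:** a rougher reading put the ledges about 1.6 mm apart, with the loose one behind. Allowing for the same panel turn, that becomes about 3 mm, right at the tolerance. I discounted it because the picked pixels and the calibration are only good to about 2 mm.
- **Notch:** the nearest visible ticks on either side of the support are +128 and +64, so it is in the +96 notch.
- **Other things:** the wrench and both cam locks look unmoved in the last view. I did not check the cup, hex keys, tape measure, screwdriver or turntable again at the end. The arm's path stayed well away from them or above them.

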